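Pack the bottle drum and put its lid on

TASK

Fill up the round metal drum: stand the three loose dropper bottles upright in its empty places, so that all seven bottles stand on its floor, one in the middle and six round it. Then put the drum's lid on so that it sits fully home, level and centred. Set the bottles and the lid down gently, do not let them drop, and leave the other things on the table where they are.

Things in the scene. Friction and masses are not known exactly. Their poses are not given: they have to be found in the camera images.
- drum: round open metal drum fixed upright on the table: outside diameter 178 mm, inside 170 mm, floor 5 mm thick, rim 124 mm above the table; small ears 11 mm out at its +y and -y sides, 90 mm up. Origin: centre of its underside, on the table; z up. It takes seven bottles upright, one in the middle and six round it (see point drum_floor)
- drum_floor (a point): centre of the drum's floor inside, 5 mm above the table, axes as the drum's. The six outer places lie on a circle of 55 mm radius, every 60 degrees counted from its x axis towards its y. At the start the middle, 0, 60 and 180 are full (to within 2 mm); 120, 240 and 300 are empty. Packed bottles have about 5 mm between them and to the wall
- drum_rim (a point): centre of the drum's mouth, at rim height (124 mm above the table), axes as the drum's
- lid_knob (a point): the drum's loose lid, lying on the table: steel disc 184 mm diameter, 5 mm thick; under it a bevelled step, 160 mm diameter, 8 mm deep, that drops inside the drum's mouth; black knob on top, 28 mm diameter, 36 mm tall; about 0.3 kg. Point: on the axis, 16 mm below the knob's top, 40 mm above the step's underside, 32 mm above the underside of the disc's edge; z up the axis
- bottle0_mid (a point): loose bottle standing on the table, to be packed: amber body 50 mm diameter, 66 mm high, shoulder sloping in to 74 mm up, black dropper cap 24 mm diameter up to 110 mm; about 0.14 kg. Point: its centre, half-way up (55 mm above its foot); z up its axis
- bottle1_mid (a point): loose bottle standing on the table, to be packed: amber body 50 mm diameter, 66 mm high, shoulder sloping in to 74 mm up, black dropper cap 24 mm diameter up to 110 mm; about 0.14 kg. Point: its centre, half-way up (55 mm above its foot); z up its axis
- bottle2_mid (a point): loose bottle standing on the table, to be packed: amber body 50 mm diameter, 66 mm high, shoulder sloping in to 74 mm up, black dropper cap 24 mm diameter up to 110 mm; about 0.14 kg. Point: its centre, half-way up (55 mm above its foot); z up its axis
- packed0_mid (a point): bottle already standing in the drum, in the middle: amber body 50 mm diameter, 66 mm high, shoulder sloping in to 74 mm up, black dropper cap 24 mm diameter up to 110 mm; about 0.14 kg. Point: its centre, half-way up (55 mm above its foot); z up its axis
- packed1_mid (a point): bottle already standing in the drum, at about 0 degrees: amber body 50 mm diameter, 66 mm high, shoulder sloping in to 74 mm up, black dropper cap 24 mm diameter up to 110 mm; about 0.14 kg. Point: its centre, half-way up (55 mm above its foot); z up its axis
- packed2_mid (a point): bottle already standing in the drum, at about 60 degrees: amber body 50 mm diameter, 66 mm high, shoulder sloping in to 74 mm up, black dropper cap 24 mm diameter up to 110 mm; about 0.14 kg. Point: its centre, half-way up (55 mm above its foot); z up its axis
- packed3_mid (a point): bottle already standing in the drum, at about 180 degrees: amber body 50 mm diameter, 66 mm high, shoulder sloping in to 74 mm up, black dropper cap 24 mm diameter up to 110 mm; about 0.14 kg. Point: its centre, half-way up (55 mm above its foot); z up its axis
- jar: bystander: wide white jar, 66 mm diameter, 72 mm high, standing among the loose bottles; origin at its foot
- probe: bystander: white ultrasound probe lying flat, 135 mm long, 56 mm wide at its head, 26 mm high, beyond the drum; origin under its middle, length along its y
- thermometer: bystander: white thermometer lying flat, 145 mm long, 24 mm wide, 18 mm high, near the robot; origin under its middle, length along its y
Things that resemble listed ones, but are neither listed nor needed, are in the scene too. What is shaped like the part that bears bottle1_mid but green is not meant.

How it is judged:
On the way, in this order (a step that is already met when the one before it is completed fails the run):
1. a first loose bottle stands upright on the drum's floor (((horizontal distance between bottle0_mid and drum below 0.064 m and z of bottle0_mid in the frame of drum between 0.055 and 0.065 m and angle between bottle0_mid's own z axis and vertical below 0.09 rad) or (horizontal distance between bottle1_mid and drum below 0.064 m and z of bottle1_mid in the frame of drum between 0.055 and 0.065 m and angle between bottle1_mid's own z axis and vertical below 0.09 rad) or (horizontal distance between bottle2_mid and drum below 0.064 m and z of bottle2_mid in the frame of drum between 0.055 and 0.065 m and angle between bottle2_mid's own z axis and vertical below 0.09 rad))), for 0.2 s.
2. all seven bottles stand upright on the drum's floor (horizontal distance between each of bottle0_mid, bottle1_mid, bottle2_mid, packed0_mid, packed1_mid, packed2_mid, packed3_mid and drum below 0.064 m and z of bottle0_mid in the frame of drum between 0.055 and 0.065 m and angle between each of bottle0_mid, bottle1_mid, bottle2_mid, packed0_mid, packed1_mid, packed2_mid, packed3_mid's own z axis and vertical below 0.09 rad and z of bottle1_mid in the frame of drum between 0.055 and 0.065 m and z of bottle2_mid in the frame of drum between 0.055 and 0.065 m and z of packed0_mid in the frame of drum between 0.055 and 0.065 m and z of packed1_mid in the frame of drum between 0.055 and 0.065 m and z of packed2_mid in the frame of drum between 0.055 and 0.065 m and z of packed3_mid in the frame of drum between 0.055 and 0.065 m), for 0.2 s.
3. the lid sits on the drum (horizontal distance between lid_knob and drum_rim below 0.009 m and z of lid_knob in the frame of drum_rim between 0.029 and 0.035 m and angle between lid_knob's own z axis and vertical below 0.035 rad), for 0.2 s.
At the end, for the whole second after the job is handed in: All seven bottles stand in the drum: centres within 64 mm of its axis and 60 +/- 5 mm above its underside, leaning under 5 degrees. The lid is seated on the rim: centred within 9 mm, height within 3 mm, level within 2 degrees. Bottles and lid at rest (all of step 2 and all of step 3 and linear speed of each of bottle0, bottle1, bottle2, packed0, packed1, packed2, packed3, lid below 0.03 m/s); the robot touches nothing.
It fails at once if a loose bottle is dropped (falls free faster than 0.7 m/s) ((linear speed of bottle0 above 0.7 m/s and contact force between the fingers and bottle0 below 0.05 N) or (linear speed of bottle1 above 0.7 m/s and contact force between the fingers and bottle1 below 0.05 N) or (linear speed of bottle2 above 0.7 m/s and contact force between the fingers and bottle2 below 0.05 N)).
It fails at once if the lid is dropped (falls free faster than 0.6 m/s) (linear speed of lid above 0.6 m/s and contact force between the fingers and lid below 0.05 N).
It fails at once if a bystander is moved by more than 30 mm (distance of any of jar, probe, thermometer from where it was at the start of the episode above 0.03 m).
It also fails if it takes over 72 s, if anything falls off the work surface, if the arm or the gripper's body presses on something with over 40 N, if the wrist force passes 120 N, or if a joint passes its speed limit or range.

ROBOT

A 6-joint arm with a two-finger parallel gripper is mounted at the origin on the work surface. World frame = base frame: x ahead of the robot, y to its left, z up, the work surface at z = 0. Lengths are in m, angles in rad, forces in N, time in s.
With the tool pointing down it reaches from about 0.35 to 0.975 m from the base axis. Payload 4.9 kg.
Tool frame: the origin (TCP) lies between the finger pads; the fingertips stand 25 mm ahead of it and the grasp point (between the pads) lies 6 mm ahead of it (ctrl.tip_reach is the distance from the TCP to the fingertips, in m); z points along the fingers, y is the direction in which the jaws open and shut (so a half turn about z gives the same grasp; the last joint's range is limited). The gripper opens to 85 mm and grips with 20 to 120 N. Pads are 22 mm wide; open, the fingers measure 114 mm over their backs; the gripper's body (76 mm by 85 mm) begins 54 mm behind the grasp point. The pads swing forward as they close: fully open they stand 13 mm farther back than shut.
Start: joints at [1.228, 0.053, 1.613, -0, 1.476, -0.119], TCP at [0.139, 0.609, 0.256] pointing down, gripper open.
Joint ranges: [-3.01, 3.01], [-1.01, 2.22], [0.06, 2.58], [-1.02, 4.17], [0.09, 2.62], [-3.14, 3.14]. Speed limits (rad/s): [2.57, 2.57, 3.14, 3.14, 3.14, 3.14].

INTERFACE

Orientations are given as a rotation vector (axis times angle).
In Python, from station import get_obs, get_image, camera_params, order, ctrl gives the robot as it stands.
- The arm moves only by the tool move_arm, never from a script. Its argument "deltas" is one flat list of numbers, 5 for each row, row after row: the opening, from -1 (shut) to 1 (fully open), so that 0 is half open, then the shift along the tool's x, y, z in m, then the turn about the tool's z in degrees. In form: [fingers, tx, ty, tz, turn, fingers, tx, ty, tz, turn, ...]. A call has 1 to 10 rows; each row is the pose to reach, as a shift and turn from the pose measured when the call began, along the tool's axes at that moment; what a row does not reach only later rows make up. A row lasts 1/10 s, in which the tool goes at most 50 mm and 8.59 degrees, less where a joint would pass 70% of its speed; a pose out of reach is approached as far as the arm can. A call with a gripper value outside its range is refused whole. The fingers move at their own pace and stop on an object; "force" is the grip in N (left out, the last holds). Time passes only in rows, so rows that repeat a pose let the fingers close. It gives the time, the measured TCP pose, the force and the opening at its end, in the units of the state.
- get_obs(): the state, without advancing time (a new reading comes with each control period).
- get_image(name): name is "side" or "top" or "wrist"; returns the picture (420x560x3 uint8, red, green, blue); there is no depth.
- camera_params(name): a dict with "camera_matrix" (3x3 intrinsics, pixels), "extrinsics" (4x4, takes a point from camera to world coordinates); the wrist camera has in their place "tool_from_camera" (4x4, takes a point from camera to tool coordinates, whose origin is the TCP and whose axes are the flange's). Camera axes: x right, y up, looking along -z (the intrinsics and any distortion apply to the point x, -y, -z); pixel columns grow to the right and rows downward; lengths in m; the calibration is good to about 2 mm. A picture is of the moment at which its call begins: read the wrist's pose just before it. camera_params takes no time and is no camera call.
- order.finish_job(): hands the job in, once; it reports no verdict.
The state is a dict: "t": time; "q": joint angles; "dq": joint speeds; "effort": joint torques, N m; "tool_pos": TCP position; "tool_rot": TCP orientation; "contact_force": force on the tool from outside, world axes, zero at the start; "wrist_torque": the same for the moment, N m; "opening": finger opening in m.
Only numpy, scipy, OpenCV 4.12 (cv2) and the standard library are available. Lean on these libraries where they do the work, as an engineer would, in place of code of your own. Each camera call takes 0.05 s, during which the arm holds its last target. There are 200 camera calls.

## Working session

There is one attempt and no reset: what is moved stays moved. The work goes in short steps, Python scripts to look and compute and a tool call to move; the robot and the scene stay as the last step left them, time stands still between calls to the robot, and variables do not carry over. Pictures are saved under pics/ and viewed, about 8 in all and at most 12, crops included, and the job is handed in when it is done.

Besides the shell and the picture viewer there is one more tool, called after ">>>" as name(argument=value, ...), one argument or row to a line, values as JSON. move_arm: Moves the arm, as the interface text tells. Its arguments: {"type":"object","properties":{"deltas":{"type":"array"},"force":{"type":"number"}},"required":["deltas"]}

```bash
ls; mkdir -p pics
cat > h.py <<'E'
import numpy as np,cv2
from scipy.spatial.transform import Rotation as R
from station import get_obs,get_image,camera_params,order,ctrl
def ext(name,o=None):
    p=camera_params(name)
    if name!='wrist': return np.array(p['camera_matrix']),np.array(p['extrinsics']),p
    o=o or get_obs(); T=np.eye(4);T[:3,:3]=R.from_rotvec(o['tool_rot']).as_matrix();T[:3,3]=o['tool_pos']
    return np.array(p['camera_matrix']),T@np.array(p['tool_from_camera']),p
def ray(K,E,uv,z):
    d=np.array([(uv[0]-K[0,2])/K[0,0],-(uv[1]-K[1,2])/K[1,1],-1.]);d=E[:3,:3]@d
    return E[:3,3]+d*(z-E[2,3])/d[2]
def proj(K,E,P):
    c=np.linalg.inv(E)@np.append(P,1);return np.array([K[0,2]-K[0,0]*c[0]/c[2],K[1,2]+K[1,1]*c[1]/c[2]])
def save(im,n): cv2.imwrite('pics/'+n,im[:,:,::-1])
E
python3 - <<'E'
from h import *
o=get_obs();print(o)
for n in('top','side','wrist'):
    p=camera_params(n);print(n,p)
a=get_image('top');b=get_image('side')
np.save('top0.npy',a);np.save('side0.npy',b)
save(cv2.resize(a,(800,600)),'top.png');save(b,'side.png')
E
```

```text
pics
{'t': 0.0, 'q': array([ 1.22800032e+00,  5.33670831e-02,  1.61429889e+00, -1.46386617e-05,
        1.47599771e+00, -1.18978083e-01]), 'dq': array([ 0.00128114,  0.00090434,  0.00117432,  0.00035923, -0.0021424 ,
       -0.00076573]), 'effort': array([-3.46499975e-03, -3.93684018e+01, -3.70174885e+01, -2.84876332e-04,
        7.03864556e-03,  6.61520076e-06]), 'tool_pos': array([0.1385169 , 0.60886892, 0.2550537 ]), 'tool_rot': array([-0.3507853 , -3.1214829 ,  0.00317162]), 'contact_force': array([-0.35938846, -0.11805521, -0.5561995 ]), 'wrist_torque': array([-0.01451517,  0.0736167 ,  0.02284321]), 'opening': 0.08534975878151085}
top {'camera_matrix': array([[495.47471388,   0.        , 278.62322146],
       [  0.        , 495.47471388, 209.20304064],
       [  0.        ,   0.        ,   1.        ]]), 'extrinsics': array([[ 1.53613092e-02,  9.91595032e-01, -1.28465260e-01,
         3.80843718e-01],
       [-9.99882003e-01,  1.52472639e-02, -1.87120991e-03,
        -3.93557479e-02],
       [ 1.03261271e-04,  1.28478846e-01,  9.91712244e-01,
         1.41248348e+00],
       [ 
[... 356 characters left out ...]
9953444, -0.74271374, -0.91988661],
       [-0.00981778,  0.82699907,  0.56211755,  0.79223364],
       [ 0.        ,  0.        ,  0.        ,  1.        ]])}
wrist {'camera_matrix': array([[356.08935101,   0.        , 277.62479104],
       [  0.        , 356.08935101, 212.4599339 ],
       [  0.        ,   0.        ,   1.        ]]), 'tool_from_camera': array([[ 8.54147956e-05,  9.55135904e-01,  2.96167855e-01,
         7.53019900e-02],
       [ 9.99999883e-01, -2.22860027e-04,  4.30319582e-04,
        -4.84869323e-04],
       [ 4.77017659e-04,  2.96167783e-01, -9.55135810e-01,
        -1.18207824e-01],
       [ 0.00000000e+00,  0.00000000e+00,  0.00000000e+00,
         1.00000000e+00]])}
```

View pics/top.png

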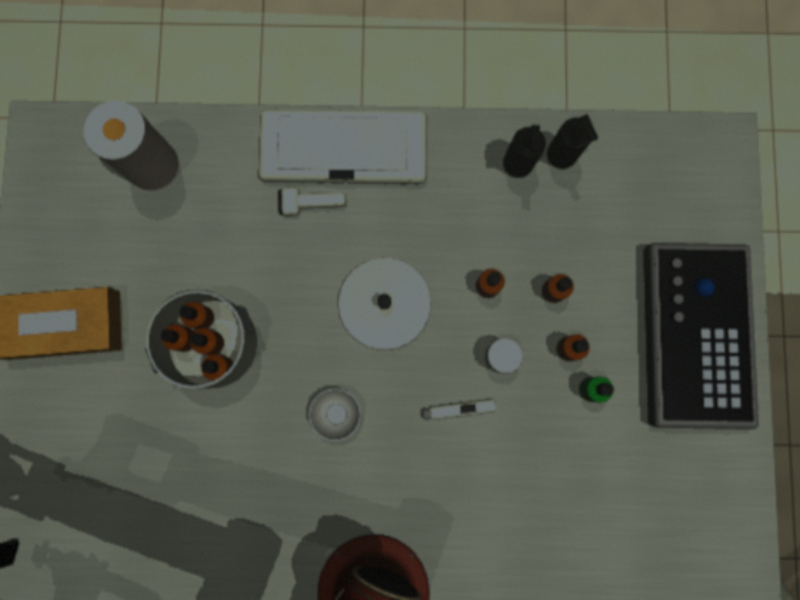

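View pics/side.png

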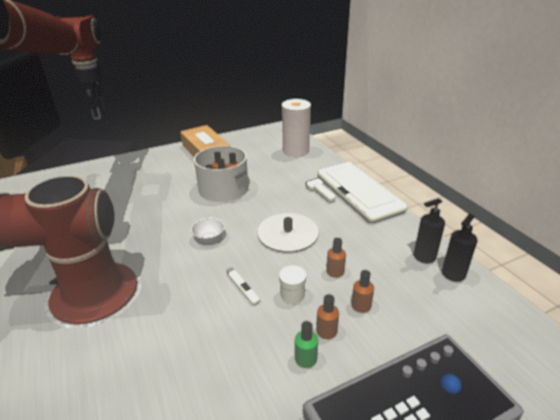

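Top view (800×600), what could be taken for what I want:
- **Amber loose bottles:** (490,283), (558,288) and (573,347). These are wanted.
- **Green look-alike:** (597,389). Not meant.
- **White jar:** (504,356). A bystander.
- **Lid:** (385,303), with its knob at (384,301). The bowl at (334,413) is not the lid.
- **Drum:** (195,340). It holds four amber bottles.

Next is a close crop and a first measurement.

Run:
```python
from h import *
a=np.load('top0.npy');K,E,_=ext('top')
w=get_image('wrist');np.save('w0.npy',w)
def crop(u0,v0,u1,v1,s):
    return cv2.resize(a[v0:v1,u0:u1],None,fx=s,fy=s,interpolation=cv2.INTER_CUBIC)
m=np.zeros((600,800,3),np.uint8)
c=crop(95,190,185,285,4);m[:c.shape[0],:c.shape[1]]=c
c=crop(325,180,435,290,4);m[:c.shape[0],360:360+c.shape[1]]=c
save(m,'crop.png');save(w,'w0.png')
hsv=cv2.cvtColor(a,cv2.COLOR_RGB2HSV)
mask=((hsv[...,0]<12)&(hsv[...,1]>150)&(hsv[...,2]>50)).astype(np.uint8);mask[:130]=0;mask[350:]=0
n,l,s,ct=cv2.connectedComponentsWithStats(mask)
for i in range(1,n):
    if s[i,4]>20: print('amber',ct[i],s[i],ray(K,E,ct[i],.05))
for n_,uv,z in(('drumrim',(195,340),.124),('lid',(385,303),.013),('b0',(490,283),.05),('b1',(558,288),.05),('b2',(573,347),.05),('jar',(504,356),.072)):
    print(n_,ray(K,E,np.array(uv)*.7,z))
```

```text
drumrim [0.46650226 0.33175524 0.124     ]
lid [ 0.55341941 -0.01088146  0.013     ]
b0 [ 0.59122209 -0.21531388  0.05      ]
b1 [ 0.58342011 -0.34753995  0.05      ]
b2 [ 0.4691287  -0.37483029  0.05      ]
jar [ 0.4486913  -0.23874306  0.072     ]
```

View pics/crop.png

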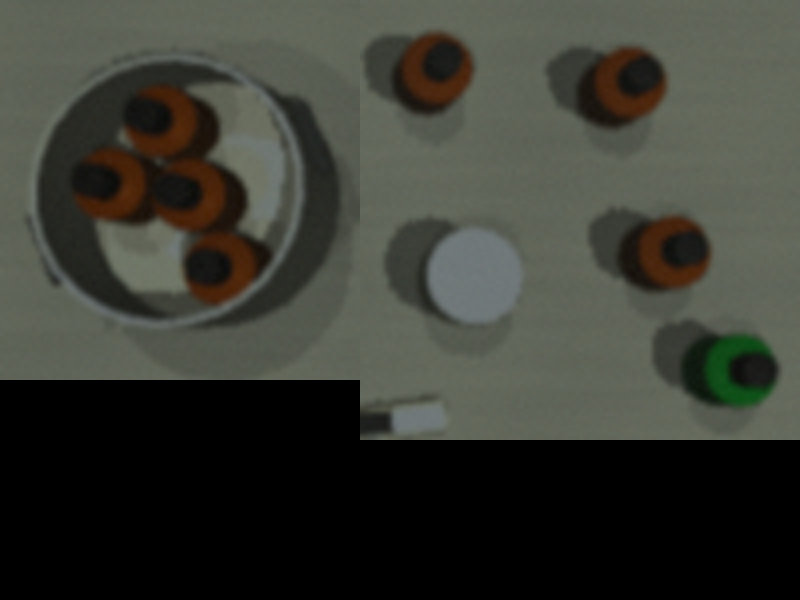

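View pics/w0.png

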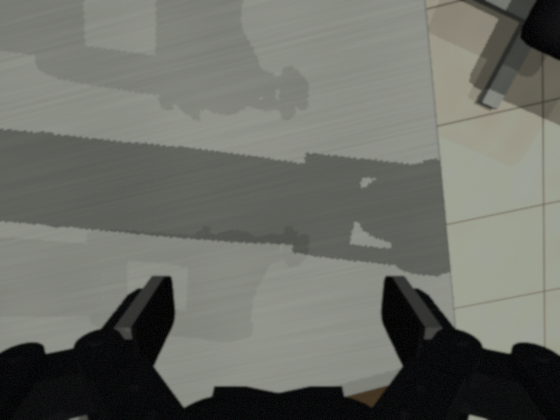

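The crop shows three amber loose bottles with the jar and the green one apart from them. The drum holds 4 bottles and is turned by about 25°: the 0° bottle is upper left, the 60° one left, the 180° one lower right. The wrist view shows only table so far. Next I'll fit models to the top image.

```bash
cat >> h.py <<'E'
from scipy.optimize import minimize
S=4
def circ(K,E,c,r,z,n=48):
    t=np.linspace(0,2*np.pi,n,endpoint=False)
    return np.array([proj(K,E,[c[0]+r*np.cos(a),c[1]+r*np.sin(a),z]) for a in t])
def hullmask(shape,pts,off):
    m=np.zeros((shape[0]*S,shape[1]*S),np.uint8)
    h=cv2.convexHull(((pts-off+.5)*S*16).astype(np.int32));cv2.fillConvexPoly(m,h,255,shift=4)
    return cv2.resize(m,(shape[1],shape[0]),interpolation=cv2.INTER_AREA)/255.
def fit_bottle(im,K,E,xy,z0=0.,half=20):
    c=proj(K,E,[*xy,z0+.05]).astype(int);off=c-half
    w=im[off[1]:off[1]+2*half,off[0]:off[0]+2*half].astype(float)
    amber=np.clip((w[...,0]-w[...,2]-12)/25,0,1)
    def cost(p):
        p=np.array(p)
        cap=hullmask(amber.shape,np.vstack([circ(K,E,p,.012,z0+.076),circ(K,E,p,.012,z0+.110)]),off)
        body=hullmask(amber.shape,np.vstack([circ(K,E,p,.025,z0+.003),circ(K,E,p,.025,z0+.066)]),off)
        return ((np.clip(body-cap,0,1)-amber)**2).sum()
    best=min(((cost(np.array(xy)+[i,j]),i,j) for i in np.arange(-.016,.017,.004) for j in np.arange(-.016,.017,.004)))
    r=minimize(cost,np.array(xy)+best[1:],method='Nelder-Mead',options=dict(initial_simplex=np.array(xy)+best[1:]+np.array([[0,0],[.003,0],[0,.003]])))
    return r.x,r.fun
E
python3 - <<'E'
from h import *
a=np.load('top0.npy');K,E,_=ext('top')
for n,xy in(('b0',(.591,-.215)),('b1',(.583,-.347)),('b2',(.469,-.375))):
    print(n,fit_bottle(a,K,E,xy))
dc=np.array([.4665,.3318]);th=np.radians(25)
for n,r,d in(('mid',0,0),('0',.055,0),('60',.055,60),('180',.055,180)):
    t=th+np.radians(d);x,f=fit_bottle(a,K,E,dc+r*np.array([np.cos(t),np.sin(t)]),.005);print(n,x,f)
# bright ring/disc fits
g=a.astype(float).mean(2)
def circfit(c0,r,z):  # radial max-gradient edge points -> circle centre
    P=[]
    for t in np.linspace(0,2*np.pi,120,endpoint=False):
        rr=np.arange(r-.012,r+.012,.0005)
        uv=np.array([proj(K,E,[c0[0]+q*np.cos(t),c0[1]+q*np.sin(t),z]) for q in rr],np.float32)
        v=cv2.remap(g.astype(np.float32),uv[:,:1],uv[:,1:],cv2.INTER_CUBIC).ravel()
        k=np.argmin(np.gradient(cv2.GaussianBlur(v[:,None],(1,5),0).ravel()));P.append([c0[0]+rr[k]*np.cos(t),c0[1]+rr[k]*np.sin(t)])
    P=np.array(P);ok=np.ones(len(P),bool)
    for _ in range(5):
        A=np.c_[2*P[ok],np.ones(ok.sum())];s=np.linalg.lstsq(A,(P[ok]**2).sum(1),rcond=None)[0];R_=np.sqrt(s[2]+s[0]**2+s[1]**2)
        e=abs(np.hypot(*(P-s[:2]).T)-R_);ok=e<max(2*np.median(e),.001)
    return s[:2],R_,ok.sum()
print('drum',circfit((.4665,.3318),.089,.124));print('lid',circfit((.553,-.011),.092,.013));print('jar',circfit((.4487,-.2387),.033,.072))
E
```

```text
b0 (array([ 0.59477296, -0.21617531]), np.float64(62.96659623221838))
b1 (array([ 0.59086708, -0.35474397]), np.float64(78.92669957708574))
b2 (array([ 0.47251463, -0.38764906]), np.float64(78.51379807766244))
mid [0.47475243 0.34658096] 365.5186097654748
0 [0.5200039  0.35737699] 264.327414994233
60 [0.47669154 0.38996662] 246.54855824682812
180 [0.42436392 0.32282575] 178.08450226835834
drum (array([0.46919756, 0.33273019]), np.float64(0.08918242486871804), np.int64(98))
lid (array([ 0.55428655, -0.00870961]), np.float64(0.09065517136386499), np.int64(105))
jar (array([ 0.45073212, -0.23961608]), np.float64(0.03210407179427813), np.int64(109))
```

>>> move_arm(
  deltas=[1, -0.38, -0.195, -0.11, 0, 1, -0.38, -0.195, -0.11, 0, 1, -0.38, -0.195, -0.11, 0, 1, -0.38, -0.195, -0.11, 0, 1, -0.38, -0.195, -0.11, 0, 1, -0.38, -0.195, -0.11, 0, 1, -0.38, -0.195, -0.11, 0, 1, -0.38, -0.195, -0.11, 0, 1, -0.38, -0.195, -0.11, 0, 1, -0.38, -0.195, -0.11, 0],
)

```text
t: 1.15
tool_pos: [0.4692, 0.3318, 0.3669]
tool_rot: [0.36, 3.119, -0.002]
contact_force: [-0.8, -0.6, -0.5]
opening: 0.0854
```

Run:
```python
from h import *
K,E,_=ext('top')
for n,u,v,z in(('b0',345.5,195.5,.095),('b1',395.25,198.75,.095),('b2',406.75,242.25,.095),('0',132.5,218.75,.1),('60',118.75,235.25,.1),('mid',139.5,237.5,.1),('180',147,256.5,.1)): print(n,ray(K,E,(u,v),z))
o=get_obs();print(o['t'],o['tool_pos'],o['tool_rot'],o['dq'].round(3))
w=get_image('wrist');np.save('w1.npy',w);np.save('w1p.npy',np.r_[o['tool_pos'],o['tool_rot']]);save(w,'w1.png')
```

```text
b0 [ 0.59145359 -0.21623839  0.095     ]
b1 [ 0.58466635 -0.34996824  0.095     ]
b2 [ 0.46817145 -0.3787969   0.095     ]
0 [0.51922965 0.3520035  0.1       ]
60 [0.47467064 0.38613137 0.1       ]
mid [0.4695459  0.33078405 0.1       ]
180 [0.41970689 0.30841848 0.1       ]
1.15 [0.46917582 0.33183019 0.3668588 ] [ 3.59853877e-01  3.11860999e+00 -2.07504146e-03] [ 0.07  -0.009  0.04   0.048  0.01   0.038]
```

View pics/w1.png

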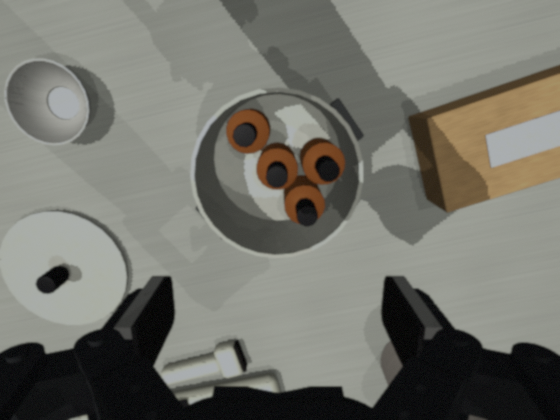

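Wrist view over the drum: the rim centre is near (277,173), with caps at (245,134), (277,173), (327,168) and (307,212). The lower left-hand area is shadow and free floor.

```bash
cat >> h.py <<'E'
def pose(v):
    p=camera_params('wrist');T=np.eye(4);T[:3,:3]=R.from_rotvec(v[3:]).as_matrix();T[:3,3]=v[:3]
    return np.array(p['camera_matrix']),T@np.array(p['tool_from_camera'])
def fit_cap(im,K,E,xy,z0=0.,half=22,r=.012,zb=.076,zt=.110,thr=38):
    c=proj(K,E,[*xy,z0+.095]).astype(int);off=np.maximum(c-half,0)
    w=im[off[1]:off[1]+2*half,off[0]:off[0]+2*half].astype(float).max(2)
    d=np.clip((thr+10-w)/20,0,1)
    def cost(p):
        cap=hullmask(d.shape,np.vstack([circ(K,E,p,r,z0+zb),circ(K,E,p,r,z0+zt)]),off)
        near=cv2.dilate(cap,np.ones((5,5)))
        return (near*(cap-d)**2).sum()+((cap-cap*d)**2).sum()
    best=min(((cost(np.array(xy)+[i,j]),i,j) for i in np.arange(-.016,.017,.004) for j in np.arange(-.016,.017,.004)))
    s=np.array(xy)+best[1:]
    q=minimize(cost,s,method='Nelder-Mead',options=dict(initial_simplex=s+np.array([[0,0],[.003,0],[0,.003]])))
    return q.x.round(4),round(q.fun,1)
def circfit(im,K,E,c0,r,z,sign=-1,w=.012):
    g=im.astype(np.float32).mean(2);P=[]
    for t in np.linspace(0,2*np.pi,120,endpoint=False):
        rr=np.arange(r-w,r+w,.0005)
        uv=np.array([proj(K,E,[c0[0]+q*np.cos(t),c0[1]+q*np.sin(t),z]) for q in rr],np.float32)
        v=cv2.remap(g,uv[:,:1],uv[:,1:],cv2.INTER_CUBIC).ravel()
        k=np.argmin(-sign*np.gradient(cv2.GaussianBlur(v[:,None],(1,5),0).ravel()));P.append([c0[0]+rr[k]*np.cos(t),c0[1]+rr[k]*np.sin(t)])
    P=np.array(P);ok=np.ones(len(P),bool)
    for _ in range(5):
        A=np.c_[2*P[ok],np.ones(ok.sum())];s=np.linalg.lstsq(A,(P[ok]**2).sum(1),rcond=None)[0];R_=np.sqrt(s[2]+s[0]**2+s[1]**2)
        e=abs(np.hypot(*(P-s[:2]).T)-R_);ok=e<max(2*np.median(e),.001)
    return s[:2].round(4),round(R_,4),ok.sum()
E
python3 - <<'E'
from h import *
w=np.load('w1.npy');K,E=pose(np.load('w1p.npy'))
print(np.percentile(w[120:230,200:350].max(2),[1,5,10,20,30]), w[134,245],w[212,307],w[200,215])
print('drum outer',circfit(w,K,E,(.469,.332),.089,.124))
for n,xy in(('0',(.519,.352)),('60',(.4747,.386)),('mid',(.4695,.331)),('180',(.4197,.3084))):
    print(n,fit_cap(w,K,E,xy,.005),fit_cap(np.load('top0.npy'),*ext('top')[:2],xy,.005,half=15))
for n,xy in(('b0',(.5915,-.216)),('b1',(.5847,-.35)),('b2',(.468,-.379))): print(n,fit_cap(np.load('top0.npy'),*ext('top')[:2],xy,half=15))
E
```

```text
[14. 33. 49. 62. 66.] [44 45 44] [22 23 21] [65 66 61]
drum outer (array([0.4692, 0.3297]), np.float64(0.089), np.int64(97))
0 (array([0.5196, 0.351 ]), np.float64(229.0)) (array([0.5211, 0.3565]), np.float64(10.0))
60 (array([0.4751, 0.3828]), np.float64(205.5)) (array([0.4765, 0.3895]), np.float64(15.4))
mid (array([0.468 , 0.3299]), np.float64(383.0)) (array([0.4709, 0.3355]), np.float64(25.2))
180 (array([0.4436, 0.342 ]), np.float64(0.0)) (array([0.4209, 0.3098]), np.float64(20.7))
b0 (array([ 0.5943, -0.2151]), np.float64(27.5))
b1 (array([ 0.5854, -0.347 ]), np.float64(24.6))
b2 (array([ 0.4695, -0.3757]), np.float64(28.2))
```

>>> move_arm(
  deltas=[1, -0.2, -0.59, 0, 0, 1, -0.2, -0.59, 0, 0, 1, -0.2, -0.59, 0, 0, 1, -0.2, -0.59, 0, 0, 1, -0.2, -0.59, 0, 0, 1, -0.2, -0.59, 0, 0, 1, -0.2, -0.59, 0, 0, 1, -0.2, -0.59, 0, 0, 1, -0.2, -0.59, 0, 0, 1, -0.2, -0.59, 0, 0],
)

```text
t: 2.2
tool_pos: [0.5162, -0.1632, 0.3657]
tool_rot: [-0.354, -3.121, 0.0]
contact_force: [0.6, -0.4, 0.9]
opening: 0.0851
```

```bash
python3 -c "
from h import *
o=get_obs();print(o['tool_pos'],R.from_rotvec(o['tool_rot']).as_matrix().round(4),o['q'])"
```

```text
[ 0.51621574 -0.1631727   0.36571926] [[-9.746e-01  2.240e-01 -5.000e-04]
 [ 2.240e-01  9.746e-01 -2.000e-04]
 [ 5.000e-04 -3.000e-04 -1.000e+00]] [-4.43467705e-01 -1.88431231e-01  1.66295878e+00 -3.70926489e-04
  1.66748657e+00 -1.78836447e+00]
```

>>> move_arm(
  deltas=[1, -0.042, -0.12, 0, 0, 1, -0.042, -0.12, 0, 0, 1, -0.042, -0.12, 0, 0, 1, -0.042, -0.12, 0, 0, 1, -0.042, -0.12, 0, 0],
)

```text
t: 2.7
tool_pos: [0.5304, -0.2884, 0.3647]
tool_rot: [-0.353, -3.12, -0.002]
contact_force: [-0.4, -0.0, -0.2]
opening: 0.085
```

Run:
```python
from h import *
o=get_obs();print(o['tool_pos'],o['tool_rot'],o['q'])
w=get_image('wrist');np.save('w2.npy',w);np.save('w2p.npy',np.r_[o['tool_pos'],o['tool_rot']]);save(w,'w2.png')
K,E=pose(np.load('w2p.npy'))
for n,xy in(('b0',(.5943,-.2151)),('b1',(.5854,-.347)),('b2',(.4695,-.3757))): print(n,proj(K,E,[*xy,.11]),fit_cap(w,K,E,xy,half=28,thr=45))
```

```text
[ 0.53041784 -0.28840539  0.36470608] [-3.52934971e-01 -3.11968362e+00 -2.38271517e-03] [-6.21375200e-01 -3.73579073e-02  1.52530084e+00  3.49113331e-04
  1.65614234e+00 -1.96683684e+00]
b0 [355.74726161 217.77435537] (array([ 0.5919, -0.219 ]), np.float64(182.4))
b1 [237.82578152 235.48201832] (array([ 0.5855, -0.3499]), np.float64(182.9))
b2 [182.14199241 138.59884433] (array([ 0.4704, -0.3777]), np.float64(320.1))
```

View pics/w2.png

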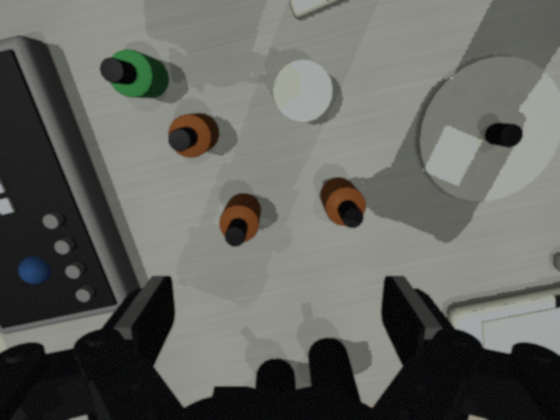

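The three amber caps are at (351,214), (235,235) and (180,140). Green is at (118,70) and the jar at (303,90). The wrist fits agree with the top camera to about 3 mm: b0 (.592,-.218), b1 (.5855,-.3495), b2 (.470,-.377). I'll grasp b0 first.

>>> move_arm(
  deltas=[0.3, -0.044, 0.082, 0, 8, 0.3, -0.044, 0.082, 0.02, 16, 0.3, -0.044, 0.082, 0.06, 23, 0.3, -0.044, 0.082, 0.11, 23, 0.3, -0.044, 0.082, 0.16, 23, 0.3, -0.044, 0.082, 0.2, 23, 0.3, -0.044, 0.082, 0.23, 23, 0.3, -0.044, 0.082, 0.25, 23, 0.3, -0.044, 0.082, 0.26, 23, 0.3, -0.044, 0.082, 0.26, 23],
)

```text
t: 3.75
tool_pos: [0.5906, -0.2155, 0.1039]
tool_rot: [-0.963, -2.986, -0.002]
contact_force: [-0.4, 0.9, 0.6]
opening: 0.0552
```

```bash
cat > chk.py <<'E'
from h import *
import sys
o=get_obs();M=R.from_rotvec(o['tool_rot']).as_matrix()
print(o['t'],o['tool_pos'].round(4),'yaw_y',np.degrees(np.arctan2(M[1,1],M[0,1])).round(1),'tilt',np.degrees(np.arccos(-M[2,2])).round(2),'F',o['contact_force'].round(1),'op',o['opening'].round(4),'q6',o['q'][5].round(2))
if len(sys.argv)>3:
    t=np.array([float(x) for x in sys.argv[1:4]]);print('delta tool',(M.T@(t-o['tool_pos'])).round(4))
E
python3 chk.py .592 -.218 .105
python3 - <<'E'
from h import *
save(get_image('wrist'),'w3.png')
E
```

```text
Traceback (most recent call last):
  File "chk.py", line 4, in <module>
    print(o['t'],o['tool_pos'].round(4),'yaw_y',np.degrees(np.arctan2(M[1,1],M[0,1])).round(1),'tilt',np.degrees(np.arccos(-M[2,2])).round(2),'F',o['contact_force'].round(1),'op',o['opening'].round(4),'q6',o['q'][5].round(2))
                                                                                                                                                                                   ^^^^^^^^^^^^^^^^^^
AttributeError: 'float' object has no attribute 'round'
```

View pics/w3.png

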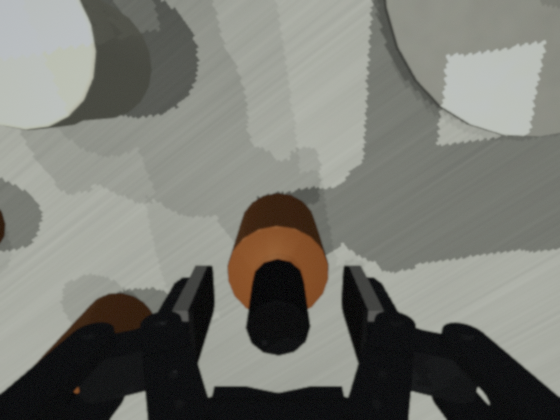

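The cap lies centred between the jaws: cap top at (277,327), column 277 being the tool axis. Let me check the fore-aft offset while closing.

```bash
sed -i "s/o\['opening'\].round(4)/round(o['opening'],4)/" chk.py; python3 chk.py .592 -.218 .105; python3 -c "
from h import *
K,E,_=ext('wrist');print(ray(K,E,(277,327),.110),ray(K,E,(277,327),.105))"
```

```text
3.8 [ 0.5915 -0.2163  0.1056] yaw_y 54.2 tilt 0.1 F [-0.1 -0.2  0.3] op 0.0558 q6 -1.42
delta tool [-0.0014 -0.0011  0.0006]
[ 0.59500409 -0.21955684  0.11      ] [ 0.59783626 -0.22160919  0.105     ]
```

>>> move_arm(
  deltas=[-0.6, 0, 0, 0, 0, -0.6, 0, 0, 0, 0, -0.6, 0, 0, 0, 0, -0.6, 0, 0, 0, 0, -0.6, 0, 0, 0, 0],
  force=35,
)

```text
t: 4.3
tool_pos: [0.5926, -0.2168, 0.1077]
tool_rot: [0.965, 2.988, 0.001]
contact_force: [-1.5, 0.7, 6.5]
opening: 0.0228
```

>>> move_arm(
  deltas=[-0.6, 0, 0, -0.02, 0, -0.6, 0, 0, -0.06, 0, -0.6, 0, 0, -0.11, 0, -0.6, 0, 0, -0.16, 0, -0.6, 0, 0, -0.19, 0, -0.6, 0.02, 0.02, -0.19, 0, -0.6, 0.05, 0.05, -0.19, 0, -0.6, 0.085, 0.085, -0.19, 0, -0.6, 0.12, 0.12, -0.19, 0, -0.6, 0.155, 0.155, -0.19, 0],
)

```text
t: 5.3
tool_pos: [0.5562, 0.0011, 0.2971]
tool_rot: [0.966, 2.988, 0.001]
contact_force: [1.4, 0.1, -1.2]
opening: 0.0228
```

```bash
python3 chk.py .5135 .2977 .295
```

```text
5.3 [0.5562 0.0011 0.2971] yaw_y 54.2 tilt 0.06 F [ 1.4  0.1 -1.2] op 0.0228 q6 -1.08
delta tool [0.2083 0.2155 0.0022]
```

>>> move_arm(
  deltas=[-0.6, 0.035, 0.036, 0, 0, -0.6, 0.07, 0.072, 0, 0, -0.6, 0.105, 0.108, 0, 0, -0.6, 0.14, 0.144, 0, 0, -0.6, 0.17, 0.175, 0, 0, -0.6, 0.19, 0.197, 0, 0, -0.6, 0.203, 0.21, 0, 0, -0.6, 0.208, 0.2155, 0, 0, -0.6, 0.208, 0.2155, 0, 0, -0.6, 0.208, 0.2155, 0, 0],
)

```text
t: 6.3
tool_pos: [0.5139, 0.2967, 0.2969]
tool_rot: [0.967, 2.988, -0.0]
contact_force: [-0.6, -0.3, -2.3]
opening: 0.0229
```

```bash
python3 chk.py .5135 .2977 .295
python3 - <<'E'
from h import *
o=get_obs();w=get_image('wrist');save(w,'w4.png')
K,E,_=ext('wrist',o);print('drum',circfit(w,K,E,(.469,.331),.089,.124))
for n,d in(('0',0),('60',60),('180',180)):
    t=np.radians(24+d);p=np.array([.469,.330])+.055*np.array([np.cos(t),np.sin(t)]);print(n,p,proj(K,E,[*p,.115]))
print('mid',proj(K,E,[.469,.33,.115]))
E
```

```text
6.3 [0.5139 0.2967 0.2969] yaw_y 54.1 tilt 0.04 F [-0.6 -0.3 -2.3] op 0.0229 q6 -0.55
delta tool [0.001  0.0006 0.0019]
drum (array([0.469 , 0.3297]), np.float64(0.089), np.int64(75))
0 [0.519245   0.35237052] [335.31951008 159.90055332]
60 [0.47474907 0.3846987 ] [338.78591733  91.04408985]
180 [0.418755   0.30762948] [219.36139891  90.77268621]
mid [278.96498321 126.3050747 ]
```

View pics/w4.png

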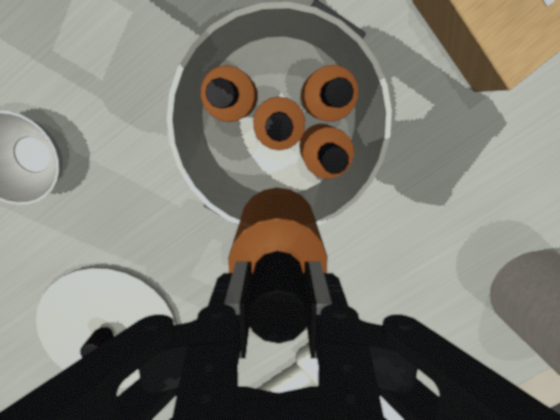

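The held bottle hangs upright in the jaws. The packed caps at (333,157), (338,91), (221,92) and (279,126) match my model within about 3 px. Lowering into place 300.

>>> move_arm(
  deltas=[-0.6, 0.001, 0.0005, 0.03, 0, -0.6, 0.001, 0.0005, 0.07, 0, -0.6, 0.001, 0.0005, 0.105, 0, -0.6, 0.001, 0.0005, 0.135, 0, -0.6, 0.001, 0.0005, 0.155, 0, -0.6, 0.001, 0.0005, 0.168, 0, -0.6, 0.001, 0.0005, 0.174, 0, -0.6, 0.001, 0.0005, 0.178, 0, -0.6, 0.001, 0.0005, 0.181, 0, -0.6, 0.001, 0.0005, 0.181, 0],
)

```text
t: 7.35
tool_pos: [0.5142, 0.2976, 0.1168]
tool_rot: [0.968, 2.987, 0.002]
contact_force: [0.4, 0.2, -1.5]
opening: 0.0229
```

```bash
python3 chk.py .5135 .2977 .1127
```

```text
7.35 [0.5142 0.2976 0.1168] yaw_y 54.1 tilt 0.12 F [ 0.4  0.2 -1.5] op 0.0229 q6 -0.54
delta tool [ 0.0006 -0.0003  0.0041]
```

>>> move_arm(
  deltas=[-0.6, 0, 0, 0.002, 0, -0.6, 0, 0, 0.004, 0, -0.6, 0, 0, 0.005, 0, -0.6, 0, 0, 0.005, 0],
)

```text
t: 7.75
tool_pos: [0.5146, 0.2978, 0.1127]
tool_rot: [0.968, 2.986, 0.002]
contact_force: [-1.4, -1.0, 3.1]
opening: 0.0228
```

>>> move_arm(
  deltas=[-0.35, 0, 0, 0, 0, -0.15, 0, 0, 0, 0, -0.15, 0, 0, 0, 0, -0.15, 0, 0, -0.02, 0, -0.15, 0, 0, -0.05, 0, -0.15, 0, 0, -0.09, 0, -0.15, 0, 0, -0.14, 0, -0.15, 0, 0, -0.18, 0, 0.2, 0, 0, -0.19, 0],
)

```text
t: 8.65
tool_pos: [0.516, 0.2985, 0.3098]
tool_rot: [0.965, 2.979, 0.013]
contact_force: [0.7, -0.4, 0.6]
opening: 0.0496
```

```bash
python3 chk.py .5855 -.3495 .3
python3 - <<'E'
from h import *
o=get_obs();w=get_image('wrist');save(w,'w5.png')
K,E,_=ext('wrist',o)
for d in (0,60,120,180,240,300):
    t=np.radians(24+d);p=np.array([.469,.330])+.055*np.array([np.cos(t),np.sin(t)]);print(d,p,proj(K,E,[*p,.115]))
E
```

```text
8.65 [0.516  0.2985 0.3098] yaw_y 54.1 tilt 0.78 F [ 0.7 -0.4  0.6] op 0.0496 q6 -0.54
delta tool [-0.4363 -0.4843  0.0076]
0 [0.519245   0.35237052] [327.44799749 155.3756202 ]
60 [0.47474907 0.3846987 ] [330.38145127  89.06672151]
120 [0.42450407 0.36232819] [272.96685102  52.82537815]
180 [0.418755   0.30762948] [215.4871512   88.80769188]
240 [0.46325093 0.2753013 ] [218.70089982 155.35571663]
300 [0.51349593 0.29767181] [273.22629997 185.98386643]
```

View pics/w5.png

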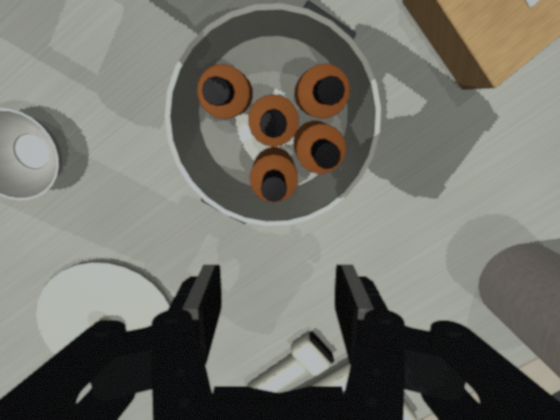

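Bottle 1 of 3 stands in place 300 with its cap at (273,185), where expected (273,186). The others are undisturbed. Going for b1.

>>> move_arm(
  deltas=[0.3, -0.436, -0.484, 0, 0, 0.3, -0.436, -0.484, 0, 0, 0.3, -0.436, -0.484, 0, 0, 0.3, -0.436, -0.484, 0, 0, 0.3, -0.436, -0.484, 0, 0, 0.3, -0.436, -0.484, 0, 0, 0.3, -0.436, -0.484, 0, 0, 0.3, -0.436, -0.484, 0, 0, 0.3, -0.436, -0.484, 0, 0, 0.3, -0.436, -0.484, 0, 0],
)

```text
t: 9.7
tool_pos: [0.5678, -0.2011, 0.3032]
tool_rot: [0.967, 2.983, 0.013]
contact_force: [1.1, 1.5, -0.6]
opening: 0.0556
```

```bash
python3 chk.py .5855 -.3495 .108
```

```text
9.7 [ 0.5678 -0.2011  0.3032] yaw_y 54.1 tilt 0.6 F [ 1.1  1.5 -0.6] op 0.0556 q6 -1.41
delta tool [-0.1007 -0.1117  0.1945]
```

>>> move_arm(
  deltas=[0.3, -0.04, -0.045, 0, 0, 0.3, -0.075, -0.085, 0.02, 0, 0.3, -0.098, -0.109, 0.06, 0, 0.3, -0.1007, -0.1117, 0.1, 0, 0.3, -0.1007, -0.1117, 0.14, 0, 0.3, -0.1007, -0.1117, 0.17, 0, 0.3, -0.1007, -0.1117, 0.187, 0, 0.3, -0.1007, -0.1117, 0.194, 0, 0.3, -0.1007, -0.1117, 0.194, 0],
)

```text
t: 10.6
tool_pos: [0.5852, -0.3491, 0.1077]
tool_rot: [0.967, 2.984, 0.014]
contact_force: [0.0, 0.1, -0.8]
opening: 0.0553
```

```bash
python3 chk.py .5855 -.3495 .108
python3 - <<'E'
from h import *
o=get_obs();w=get_image('wrist');np.save('w6.npy',w);K,E,_=ext('wrist',o)
print('expect cap',proj(K,E,[.5855,-.3495,.11]))
g=w.max(2)[255:360,215:345]; 
a=(w[...,0].astype(int)-w[...,2]>25);ys,xs=np.nonzero(a[190:300,200:360]);print('amber cols',np.percentile(xs+200,[1,50,99]),'rows',np.percentile(ys+190,[1,99]))
E
```

```text
10.6 [ 0.5852 -0.3491  0.1077] yaw_y 54.1 tilt 0.58 F [ 0.   0.1 -0.8] op 0.0553 q6 -1.6
delta tool [-0.0005 -0.0002 -0.0003]
expect cap [278.13040567 313.84359219]
amber cols [228. 275. 322.] rows [192. 294.]
```

Amber is centred at column 275 with no contact, so I'll close on it.

>>> move_arm(
  deltas=[-0.6, 0, 0, 0, 0, -0.6, 0, 0, 0, 0, -0.6, 0, 0, 0, 0, -0.6, 0, 0, 0, 0, -0.6, 0, 0, 0, 0],
  force=35,
)

```text
t: 11.15
tool_pos: [0.5871, -0.3507, 0.1121]
tool_rot: [0.965, 2.978, 0.01]
contact_force: [-1.2, -0.8, 6.1]
opening: 0.0224
```

```bash
python3 chk.py .4245 .3623 .297
```

```text
11.15 [ 0.5871 -0.3507  0.1121] yaw_y 54.1 tilt 0.74 F [-1.2 -0.8  6.1] op 0.0224 q6 -1.6
delta tool [ 0.5482  0.4839 -0.1852]
```

>>> move_arm(
  deltas=[-0.6, 0, 0, -0.02, 0, -0.6, 0, 0, -0.06, 0, -0.6, 0, 0, -0.11, 0, -0.6, 0, 0, -0.16, 0, -0.6, 0, 0, -0.185, 0, -0.6, 0.02, 0.018, -0.188, 0, -0.6, 0.05, 0.044, -0.188, 0, -0.6, 0.087, 0.076, -0.188, 0, -0.6, 0.124, 0.109, -0.188, 0, -0.6, 0.16, 0.141, -0.188, 0],
)

```text
t: 12.15
tool_pos: [0.5367, -0.1412, 0.2993]
tool_rot: [0.966, 2.979, 0.011]
contact_force: [0.1, 0.6, -0.8]
opening: 0.0224
```

```bash
python3 chk.py .4245 .3623 .297
```

```text
12.15 [ 0.5367 -0.1412  0.2993] yaw_y 54.1 tilt 0.71 F [ 0.1  0.6 -0.8] op 0.0224 q6 -1.34
delta tool [0.3864 0.3418 0.0026]
```

>>> move_arm(
  deltas=[-0.6, 0.037, 0.033, 0, 0, -0.6, 0.074, 0.066, 0, 0, -0.6, 0.111, 0.099, 0, 0, -0.6, 0.148, 0.132, 0, 0, -0.6, 0.185, 0.164, 0, 0, -0.6, 0.222, 0.197, 0, 0, -0.6, 0.259, 0.229, 0, 0, -0.6, 0.296, 0.262, 0, 0, -0.6, 0.33, 0.292, 0, 0, -0.6, 0.355, 0.314, 0, 0],
)

```text
t: 13.15
tool_pos: [0.432, 0.3238, 0.2991]
tool_rot: [0.963, 2.98, 0.011]
contact_force: [0.5, 0.0, -2.1]
opening: 0.0228
```

```bash
python3 chk.py .4245 .3623 .297
```

```text
13.15 [0.432  0.3238 0.2991] yaw_y 54.2 tilt 0.67 F [ 0.5  0.  -2.1] op 0.0228 q6 -0.44
delta tool [0.0286 0.0268 0.0022]
```

>>> move_arm(
  deltas=[-0.6, 0.02, 0.018, 0, 0, -0.6, 0.0286, 0.0268, 0, 0, -0.6, 0.0286, 0.0268, 0, 0, -0.6, 0.0286, 0.0268, 0.02, 0, -0.6, 0.0286, 0.0268, 0.04, 0],
)

```text
t: 13.65
tool_pos: [0.4258, 0.3615, 0.2595]
tool_rot: [0.964, 2.978, 0.012]
contact_force: [-0.0, -0.2, -2.3]
opening: 0.0225
```

```bash
python3 chk.py .4245 .3623 .1171
python3 - <<'E'
from h import *
save(get_image('wrist'),'w7.png')
E
```

```text
13.65 [0.4258 0.3615 0.2595] yaw_y 54.1 tilt 0.78 F [-0.  -0.2 -2.3] op 0.0225 q6 -0.37
delta tool [ 0.0027 -0.0016  0.1424]
```

View pics/w7.png

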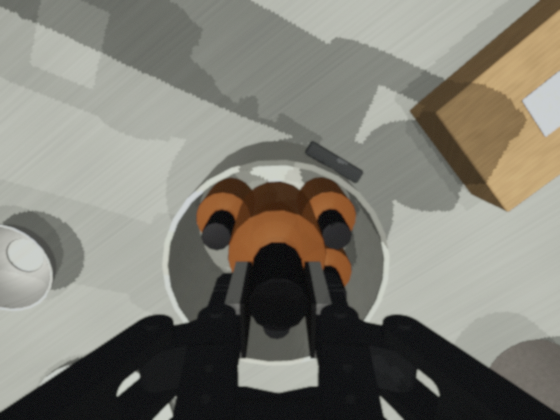

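The held bottle is centred at column 277 between the neighbour caps at (217,228) and (335,228). Lowering.

>>> move_arm(
  deltas=[-0.6, 0.002, -0.0016, 0.025, 0, -0.6, 0.0025, -0.0016, 0.06, 0, -0.6, 0.0025, -0.0016, 0.09, 0, -0.6, 0.0025, -0.0016, 0.115, 0, -0.6, 0.0027, -0.0016, 0.128, 0, -0.6, 0.0027, -0.0016, 0.134, 0, -0.6, 0.0027, -0.0016, 0.138, 0, -0.6, 0.0027, -0.0016, 0.14, 0, -0.6, 0.0027, -0.0016, 0.1405, 0],
)

```text
t: 14.6
tool_pos: [0.4231, 0.3608, 0.1173]
tool_rot: [0.966, 2.981, 0.004]
contact_force: [-3.2, -4.2, 8.0]
opening: 0.0225
```

```bash
python3 chk.py .4245 .3623 .1171
```

```text
14.6 [0.4231 0.3608 0.1173] yaw_y 54.1 tilt 0.49 F [-3.2 -4.2  8. ] op 0.0225 q6 -0.37
delta tool [-0.0002  0.002   0.0002]
```

>>> move_arm(
  deltas=[-0.6, 0, 0, -0.001, 0, -0.4, 0, 0, -0.001, 0, -0.15, 0, 0, -0.001, 0, -0.15, 0, 0, -0.001, 0, -0.15, 0, 0, -0.02, 0, -0.15, 0, 0, -0.05, 0, -0.15, 0, 0, -0.1, 0, -0.15, 0, 0, -0.15, 0, 0, 0, 0, -0.19, 0, 0.2, 0, 0, -0.19, 0],
)

```text
t: 15.6
tool_pos: [0.4238, 0.3624, 0.3159]
tool_rot: [0.963, 2.973, 0.022]
contact_force: [0.2, -0.8, -0.5]
opening: 0.0513
```

```bash
python3 chk.py .470 -.377 .3
python3 - <<'E'
from h import *
o=get_obs();w=get_image('wrist');np.save('w8.npy',w)
K,E,_=ext('wrist',o)
for d in (0,60,120,180,240,300):
    t=np.radians(24+d);p=np.array([.469,.330])+.055*np.array([np.cos(t),np.sin(t)]);print(d,p,proj(K,E,[*p,.115]))
save(w,'w8.png')
E
```

```text
15.6 [0.4238 0.3624 0.3159] yaw_y 54.1 tilt 1.25 F [ 0.2 -0.8 -0.5] op 0.0513 q6 -0.37
delta tool [-0.4707 -0.5722  0.011 ]
0 [0.519245   0.35237052] [322.5952428  266.79301092]
60 [0.47474907 0.3846987 ] [324.98732431 214.03837602]
120 [0.42450407 0.36232819] [274.46607501 185.72622604]
180 [0.418755   0.30762948] [223.72177808 214.39649324]
240 [0.46325093 0.2753013 ] [226.19790677 267.38781389]
300 [0.51349593 0.29767181] [274.5262644  291.66453765]
```

View pics/w8.png

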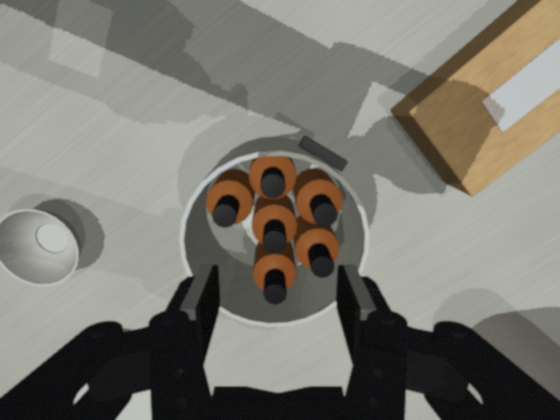

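Place 120 is filled with its cap at (273,183), where expected (274,186), and only place 240 is left. The tool tilt shown is a motion transient, so I'll let it settle before the next call.

```bash
python3 - <<'E'
from h import *
for _ in range(6): get_image('top')
E
python3 chk.py .470 -.377 .3
```

```text
15.95 [0.4209 0.3603 0.3049] yaw_y 54.1 tilt 0.33 F [-0.   0.5 -0.8] op 0.0513 q6 -0.37
delta tool [-0.4721 -0.5685  0.0065]
```

>>> move_arm(
  deltas=[0.3, -0.02, -0.024, 0, 4, 0.3, -0.05, -0.06, 0, 10, 0.3, -0.08, -0.097, 0, 16, 0.3, -0.11, -0.134, 0, 22, 0.3, -0.14, -0.17, 0, 28, 0.3, -0.17, -0.206, 0, 34, 0.3, -0.2, -0.242, 0, 40, 0.3, -0.23, -0.278, 0, 46, 0.3, -0.26, -0.314, 0, 52, 0.3, -0.285, -0.344, 0, 58],
)

```text
t: 16.95
tool_pos: [0.4494, -0.0876, 0.3047]
tool_rot: [2.299, 2.136, 0.003]
contact_force: [0.5, -0.1, 0.0]
opening: 0.0558
```

```bash
python3 chk.py .470 -.377 .3
```

```text
16.95 [ 0.4494 -0.0876  0.3047] yaw_y -4.2 tilt 0.24 F [ 0.5 -0.1  0. ] op 0.0558 q6 -0.28
delta tool [-0.2871  0.0418  0.0052]
```

>>> move_arm(
  deltas=[0.3, -0.045, 0.007, 0.01, 1, 0.3, -0.09, 0.013, 0.025, 2, 0.3, -0.135, 0.02, 0.04, 2, 0.3, -0.18, 0.026, 0.055, 2, 0.3, -0.22, 0.032, 0.07, 2, 0.3, -0.255, 0.037, 0.085, 2, 0.3, -0.278, 0.0405, 0.1, 2, 0.3, -0.287, 0.042, 0.115, 2, 0.3, -0.287, 0.042, 0.12, 2, 0.3, -0.287, 0.042, 0.12, 2],
)

```text
t: 17.95
tool_pos: [0.47, -0.3756, 0.1833]
tool_rot: [-2.338, -2.098, -0.003]
contact_force: [-0.6, -0.5, -0.4]
opening: 0.0553
```

```bash
python3 - <<'E'
from h import *
get_image('top');o=get_obs();w=get_image('wrist');np.save('w9.npy',w);K,E,_=ext('wrist',o)
print('expect cap',proj(K,E,[.470,-.377,.11]),fit_cap(w,K,E,(.470,-.377),half=34,thr=48))
a=(w[...,0].astype(int)-w[...,2]>25);n,l,s,c=cv2.connectedComponentsWithStats(a.astype(np.uint8))
for i in range(1,n):
    if s[i,4]>150: print(s[i],c[i].round(1))
E
python3 chk.py .470 -.377 .110
```

```text
expect cap [276.02151226 239.53477457] (array([ 0.4706, -0.3784]), np.float64(490.3))
[ 242  170   70   75 3058] [276.3 203.8]
18.05 [ 0.4709 -0.3761  0.1856] yaw_y -6.1 tilt 0.26 F [-0.3  0.7  0.2] op 0.0553 q6 -0.69
delta tool [-0.001  -0.0012  0.0756]
```

Amber is centred at column 276.3, and the fit gives (.4706,-.3784). Descending and closing.

>>> move_arm(
  deltas=[0.3, -0.001, -0.001, 0.03, 0, 0.3, -0.001, -0.001, 0.055, 0, 0.3, -0.001, -0.001, 0.07, 0, 0.3, -0.001, -0.001, 0.0755, 0, 0.3, -0.001, -0.001, 0.0755, 0, -0.6, -0.001, -0.001, 0.0755, 0, -0.6, -0.001, -0.001, 0.0755, 0, -0.6, -0.001, -0.001, 0.0755, 0, -0.6, -0.001, -0.001, 0.0755, 0, -0.6, -0.001, -0.001, 0.0755, 0],
  force=35,
)

```text
t: 19.05
tool_pos: [0.4707, -0.3778, 0.1119]
tool_rot: [2.333, 2.095, 0.003]
contact_force: [-1.8, 1.9, 5.7]
opening: 0.023
```

```bash
python3 chk.py .4633 .2758 .30
```

```text
19.05 [ 0.4707 -0.3778  0.1119] yaw_y -6.1 tilt 0.37 F [-1.8  1.9  5.7] op 0.023 q6 -0.69
delta tool [ 0.6486 -0.0762 -0.1903]
```

>>> move_arm(
  deltas=[-0.6, 0, 0, -0.02, 0, -0.6, 0, 0, -0.06, 0, -0.6, 0, 0, -0.11, 0, -0.6, 0, 0, -0.16, 0, -0.6, 0.01, 0, -0.185, 0, -0.6, 0.035, -0.004, -0.19, 0, -0.6, 0.075, -0.009, -0.19, 0, -0.6, 0.12, -0.014, -0.19, 0, -0.6, 0.165, -0.019, -0.19, 0, -0.6, 0.21, -0.025, -0.19, 0],
)

```text
t: 20.05
tool_pos: [0.4668, -0.164, 0.3004]
tool_rot: [2.334, 2.095, 0.004]
contact_force: [1.5, 0.4, -2.2]
opening: 0.0232
```

```bash
python3 chk.py .4633 .2758 .30
```

```text
20.05 [ 0.4668 -0.164   0.3004] yaw_y -6.2 tilt 0.34 F [ 1.5  0.4 -2.2] op 0.0232 q6 -0.38
delta tool [ 0.4369 -0.0508 -0.0007]
```

>>> move_arm(
  deltas=[-0.6, 0.046, -0.005, 0, 0, -0.6, 0.092, -0.011, 0, 0, -0.6, 0.138, -0.016, 0, 0, -0.6, 0.184, -0.021, 0, 0, -0.6, 0.23, -0.027, 0, 0, -0.6, 0.276, -0.032, 0, 0, -0.6, 0.322, -0.037, 0, 0, -0.6, 0.365, -0.0425, 0, 0, -0.6, 0.4, -0.0465, 0, 0, -0.6, 0.425, -0.0495, 0, 0],
)

```text
t: 21.05
tool_pos: [0.4626, 0.2662, 0.2984]
tool_rot: [2.332, 2.098, 0.003]
contact_force: [0.3, 0.4, -1.4]
opening: 0.0225
```

>>> move_arm(
  deltas=[-0.6, 0.015, -0.002, 0, 0, -0.6, 0.02, -0.0025, 0, 0, -0.6, 0.02, -0.0025, 0, 0, -0.6, 0.02, -0.0025, 0.02, 0, -0.6, 0.02, -0.0025, 0.04, 0, -0.6, 0.02, -0.0025, 0.04, 0],
)

```text
t: 21.65
tool_pos: [0.4609, 0.2844, 0.2548]
tool_rot: [2.335, 2.097, -0.007]
contact_force: [-0.3, -0.4, -2.4]
opening: 0.0227
```

```bash
python3 - <<'E'
from h import *
get_image('top');o=get_obs();w=get_image('wrist');np.save('w10.npy',w);K,E,_=ext('wrist',o)
print('drum',circfit(w,K,E,(.469,.331),.089,.124))
for d in (0,180,300,'m'):
    t=np.radians(24+d) if d!='m' else 0;p=np.array([.469,.330])+(.055 if d!='m' else 0)*np.array([np.cos(t),np.sin(t)]);print(d,p,proj(K,E,[*p,.115]))
d=(w.max(2)<36).astype(np.uint8);d[330:]=0;n,l,s,c=cv2.connectedComponentsWithStats(d)
for i in range(1,n):
    if s[i,4]>80: print(s[i],c[i].round(1))
E
python3 chk.py .4633 .2758 .117
```

```text
drum (array([0.4692, 0.3297]), np.float64(0.089), np.int64(71))
0 [0.519245   0.35237052] [348.57025128 103.71050392]
180 [0.418755   0.30762948] [216.26125873 181.37865204]
300 [0.51349593 0.29767181] [344.33672428 181.01269099]
m [0.469 0.33 ] [280.29769233 143.7879251 ]
[328  90  36  30 601] [345.7 106.4]
[198  92  35  30 355] [218.7 110.6]
[267 126  28  33 493] [281.2 145. ]
[205 161  33  35 821] [221.  178.4]
[328 161  24  23 218] [336.5 169.2]
[532 219  28  11 190] [545.7 223.7]
[ 128  248  300   82 8537] [277.  302.3]
21.75 [0.4624 0.2853 0.2583] yaw_y -6.1 tilt 0.27 F [ 0.5  0.4 -0.8] op 0.0227 q6 0.53
delta tool [-0.009   0.0013  0.1414]
```

>>> move_arm(
  deltas=[-0.6, -0.006, 0.0018, 0, 0, -0.6, -0.009, 0.0018, 0, 0, -0.6, -0.009, 0.0018, 0.03, 0, -0.6, -0.009, 0.0018, 0.065, 0, -0.6, -0.009, 0.0018, 0.095, 0, -0.6, -0.009, 0.0018, 0.118, 0, -0.6, -0.009, 0.0018, 0.129, 0, -0.6, -0.009, 0.0018, 0.135, 0, -0.6, -0.009, 0.0018, 0.138, 0, -0.6, -0.009, 0.0018, 0.139, 0],
)

```text
t: 22.75
tool_pos: [0.4646, 0.2761, 0.1206]
tool_rot: [2.333, 2.096, 0.004]
contact_force: [-1.1, -0.5, -1.5]
opening: 0.0224
```

```bash
python3 chk.py .464 .2755 .117
```

```text
22.75 [0.4646 0.2761 0.1206] yaw_y -6.1 tilt 0.34 F [-1.1 -0.5 -1.5] op 0.0224 q6 0.51
delta tool [-0.0006 -0.0005  0.0036]
```

>>> move_arm(
  deltas=[-0.6, 0, 0, 0.0015, 0, -0.6, 0, 0, 0.003, 0, -0.6, 0, 0, 0.004, 0, -0.6, 0, 0, 0.004, 0],
)

```text
t: 23.15
tool_pos: [0.4648, 0.2762, 0.1169]
tool_rot: [2.333, 2.096, 0.006]
contact_force: [0.9, 1.6, -1.9]
opening: 0.0229
```

>>> move_arm(
  deltas=[-0.6, 0, 0, 0.001, 0, -0.6, 0, 0, 0.002, 0, -0.6, 0, 0, 0.002, 0],
)

```text
t: 23.45
tool_pos: [0.4653, 0.2766, 0.1169]
tool_rot: [2.333, 2.096, 0.007]
contact_force: [-3.3, -1.1, 8.3]
opening: 0.0229
```

Contact (8 N), so the bottle stands on the floor. Releasing and lifting with settle rows.

>>> move_arm(
  deltas=[-0.6, 0, 0, -0.001, 0, -0.4, 0, 0, -0.001, 0, -0.15, 0, 0, -0.001, 0, -0.15, 0, 0, -0.001, 0, -0.15, 0, 0, -0.02, 0, -0.15, 0, 0, -0.05, 0, -0.15, 0, 0, -0.1, 0, -0.15, 0, 0, -0.15, 0, 0, 0, 0, -0.19, 0, 0.2, 0, 0, -0.19, 0],
)

```text
t: 24.45
tool_pos: [0.4666, 0.278, 0.3153]
tool_rot: [2.33, 2.093, 0.027]
contact_force: [0.4, 0.2, 0.3]
opening: 0.0511
```

```bash
python3 - <<'E'
from h import *
for _ in range(5):get_image('top')
o=get_obs();w=get_image('wrist');np.save('w11.npy',w);K,E,_=ext('wrist',o)
for d in (0,60,120,180,240,300,'m'):
    t=np.radians(24+d) if d!='m' else 0;p=np.array([.469,.330])+(.055 if d!='m' else 0)*np.array([np.cos(t),np.sin(t)]);print(d,p,proj(K,E,[*p,.1]).round(1))
d=(w.max(2)<36).astype(np.uint8);n,l,s,c=cv2.connectedComponentsWithStats(d)
for i in range(1,n):
    if s[i,4]>80: print(s[i],c[i].round(1),ray(K,E,c[i],.1).round(4))
tp=get_image('top');np.save('top1.npy',tp);Kt,Et,_=ext('top')
print('lid',circfit(tp,Kt,Et,(.554,-.0087),.092,.013),fit_cap(tp,Kt,Et,(.554,-.009),half=12,r=.014,zb=.014,zt=.049,thr=50))
E
python3 chk.py .554 -.010 .25
```

```text
0 [0.519245   0.35237052] [331.9  93.6]
60 [0.47474907 0.3846987 ] [276.3  59.1]
120 [0.42450407 0.36232819] [221.   93.9]
180 [0.418755   0.30762948] [224.  157.9]
240 [0.46325093 0.2753013 ] [276.7 187.4]
300 [0.51349593 0.29767181] [329.2 157.6]
m [0.469 0.33 ] [276.6 126.6]
[269  48  22  27 198] [283.5  63.6] [0.4803 0.3806 0.1   ]
[318  81  30  26 637] [332.5  93.7] [0.5198 0.3522 0.1   ]
[206  83  30  26 627] [220.   95.7] [0.4234 0.3609 0.1   ]
[265 114  25  27 500] [277.  127.5] [0.4693 0.3292 0.1   ]
[212 145  28  27 513] [226.6 157.5] [0.4211 0.3078 0.1   ]
[318 145  21  19 129] [325.3 151.2] [0.5104 0.3038 0.1   ]
[268 172  22  12 130] [278.5 177. ] [0.4659 0.2849 0.1   ]
[504 198  48  13 318] [526.5 203.7] [0.696  0.2343 0.1   ]
[    0   266   560   154 36298] [273.7 371.8] [0.4375 0.0683 0.1   ]
lid (array([ 0.5545, -0.0088]), np.float64(0.0907), np.int64(107)) (array([ 0.5552, -0.0072]), np.float64(35.7))
24.8 [0.4633 0.2765 0.3045] yaw_y -6.1 tilt 0.24 F [ 0.2 -0.6  0.8] op 0.0513 q6 0.51
delta tool [-0.2751  0.1206  0.0556]
```

All seven caps are in place in the drum by blob position. Now for the lid, at about (.555,-.008). The given dimensions put the knob top at 56 mm and the point at 40 mm above the table.

>>> move_arm(
  deltas=[0.3, -0.04, 0.018, 0, 0, 0.3, -0.085, 0.037, 0.01, 0, 0.3, -0.13, 0.057, 0.025, 0, 0.3, -0.175, 0.077, 0.045, 0, 0.3, -0.22, 0.097, 0.065, 0, 0.3, -0.255, 0.113, 0.085, 0, 0.3, -0.273, 0.121, 0.1, 0, 0.3, -0.273, 0.121, 0.105, 0, 0.3, -0.273, 0.121, 0.105, 0, 0.3, -0.273, 0.121, 0.105, 0],
)

```text
t: 25.8
tool_pos: [0.5547, -0.0071, 0.2008]
tool_rot: [2.333, 2.098, 0.002]
contact_force: [0.2, 0.1, -0.5]
opening: 0.0553
```

```bash
python3 - <<'E'
from h import *
get_image('top');o=get_obs();w=get_image('wrist');np.save('w12.npy',w);K,E,_=ext('wrist',o)
for zt in (.049,.056):
  print(zt,fit_cap(w,K,E,(.555,-.008),half=45,r=.014,zb=.014,zt=zt,thr=45))
print('lid',circfit(w,K,E,(.555,-.008),.092,.013))
m=np.zeros((420,800,3),np.uint8);m[:,:500]=w[:,30:530];d=np.load('w11.npy')[0:240,150:400];m[:288,500:]=cv2.resize(d,(300,288));save(m,'last.png')
E
python3 chk.py .555 -.008 .053
```

```text
0.049 (array([ 0.5551, -0.0123]), np.float64(338.8))
0.056 (array([ 0.5545, -0.0095]), np.float64(560.0))
lid (array([ 0.5545, -0.0119]), np.float64(0.0914), np.int64(111))
25.9 [ 0.5551 -0.007   0.2016] yaw_y -6.0 tilt 0.32 F [-0.3  0.6 -0.3] op 0.0553 q6 -0.04
delta tool [-0.0007 -0.0007  0.1486]
```

View pics/last.png

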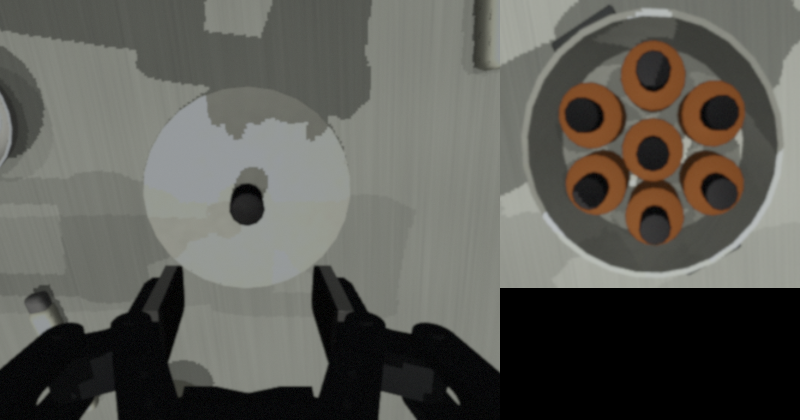

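The left part shows the lid's knob at (246,205). The right part shows all seven bottles upright in the drum: one in the middle and six round it. The wrist fits of lid disc and knob agree at (.5548,-.012). Descending to grasp the knob.

```bash
python3 chk.py .5548 -.0118 .048
```

```text
25.9 [ 0.5551 -0.007   0.2016] yaw_y -6.0 tilt 0.32 F [-0.3  0.6 -0.3] op 0.0553 q6 -0.04
delta tool [-0.0045 -0.0006  0.1537]
```

>>> move_arm(
  deltas=[0.3, -0.0045, 0, 0.03, 0, 0.3, -0.0045, 0, 0.07, 0, 0.3, -0.0045, 0, 0.105, 0, 0.3, -0.0045, 0, 0.13, 0, 0.3, -0.0045, 0, 0.145, 0, 0.3, -0.0045, 0, 0.151, 0, 0.3, -0.0045, 0, 0.153, 0, 0.3, -0.0045, 0, 0.153, 0],
)

```text
t: 26.7
tool_pos: [0.5565, -0.0118, 0.0501]
tool_rot: [2.33, 2.097, 0.005]
contact_force: [0.4, 0.1, 0.4]
opening: 0.0556
```

```bash
python3 chk.py .5548 -.0118 .048
```

```text
26.7 [ 0.5565 -0.0118  0.0501] yaw_y -6.0 tilt 0.45 F [0.4 0.1 0.4] op 0.0556 q6 -0.05
delta tool [-0.0002 -0.0017  0.0021]
```

>>> move_arm(
  deltas=[0.1, 0, -0.001, 0.001, 0, -0.6, 0, -0.001, 0.001, 0, -0.6, 0, -0.001, 0.001, 0, -0.6, 0, -0.001, 0.001, 0, -0.6, 0, -0.001, 0.001, 0, -0.6, 0, -0.001, 0.001, 0],
  force=60,
)

```text
t: 27.3
tool_pos: [0.5561, -0.0118, 0.0505]
tool_rot: [2.329, 2.097, 0.006]
contact_force: [-1.9, -0.2, 5.8]
opening: 0.0264
```

```bash
python3 chk.py .469 .3297 .23
```

```text
27.3 [ 0.5561 -0.0118  0.0505] yaw_y -6.0 tilt 0.51 F [-1.9 -0.2  5.8] op 0.0264 q6 -0.05
delta tool [ 0.3301 -0.1208 -0.1813]
```

>>> move_arm(
  deltas=[-0.6, 0, 0, -0.01, 0, -0.6, 0, 0, -0.03, 0, -0.6, 0, 0, -0.06, 0, -0.6, 0, 0, -0.1, 0, -0.6, 0, 0, -0.14, 0, -0.6, 0, 0, -0.17, 0, -0.6, 0, 0, -0.183, 0, -0.6, 0, 0, -0.183, 0, -0.6, 0, 0, -0.183, 0],
)

```text
t: 28.2
tool_pos: [0.5536, -0.0111, 0.2313]
tool_rot: [2.331, 2.098, 0.003]
contact_force: [-0.3, -1.2, -5.2]
opening: 0.0261
```

```bash
python3 -c "
from h import *
get_image('top');o=get_obs();w=get_image('wrist');K,E,_=ext('wrist',o)
T=np.eye(4)
zt=o['tool_pos'][2]-.0505+.013
print('lid ring',circfit(w,K,E,o['tool_pos'][:2],.092,zt))
save(w,'w13.png')"; python3 chk.py .469 .3297 .235
```

```text
lid ring (array([ 0.5519, -0.0133]), np.float64(0.0935), np.int64(88))
28.3 [ 0.5532 -0.0111  0.2302] yaw_y -6.0 tilt 0.22 F [ 0.5  0.1 -3.6] op 0.0265 q6 -0.05
delta tool [ 0.33   -0.1194 -0.0058]
```

>>> move_arm(
  deltas=[-0.6, 0.015, -0.005, -0.002, 0, -0.6, 0.045, -0.016, -0.004, 0, -0.6, 0.085, -0.03, -0.006, 0, -0.6, 0.13, -0.047, -0.006, 0, -0.6, 0.175, -0.063, -0.006, 0, -0.6, 0.22, -0.079, -0.006, 0, -0.6, 0.265, -0.095, -0.006, 0, -0.6, 0.3, -0.1075, -0.006, 0, -0.6, 0.322, -0.1155, -0.006, 0, -0.6, 0.331, -0.1185, -0.006, 0],
)

```text
t: 29.3
tool_pos: [0.4678, 0.333, 0.2335]
tool_rot: [2.33, 2.104, -0.003]
contact_force: [-0.4, 0.4, -3.4]
opening: 0.0264
```

```bash
python3 -c "
from h import *
for _ in range(4): get_image('top')
o=get_obs();t=get_image('top');K,E,_=ext('top');z=o['tool_pos'][2]-.0505+.013
print('lid ring top',z,circfit(t,K,E,o['tool_pos'][:2],.092,z))
w=get_image('wrist');K,E,_=ext('wrist',o)
print('wrist',circfit(w,K,E,o['tool_pos'][:2],.092,z))
s=get_image('side');np.save('s.npy',s)
# tilt from wrist ellipse: fit circle pose via ring edge points
"; python3 chk.py .470 .331 .1665
```

```text
lid ring top 0.19687646838735734 (array([0.4695, 0.3325]), np.float64(0.0913), np.int64(66))
wrist (array([0.4687, 0.3279]), np.float64(0.0931), np.int64(79))
29.65 [0.4703 0.3295 0.235 ] yaw_y -6.1 tilt 0.23 F [ 0.4  0.7 -3.8] op 0.0265 q6 0.59
delta tool [ 0.0016 -0.0007  0.0685]
```

By the top camera the lid is centred over the drum: (.4695,.3325) against (.4692,.3327). Lowering.

>>> move_arm(
  deltas=[-0.6, 0.0005, 0, 0.012, 0, -0.6, 0.0005, 0, 0.027, 0, -0.6, 0.0005, 0, 0.04, 0, -0.6, 0.0005, 0, 0.049, 0, -0.6, 0.0005, 0, 0.054, 0, -0.6, 0.0005, 0, 0.057, 0, -0.6, 0.0005, 0, 0.06, 0, -0.6, 0.0005, 0, 0.063, 0, -0.6, 0.0005, 0, 0.065, 0, -0.6, 0.0005, 0, 0.065, 0],
)

```text
t: 30.65
tool_pos: [0.4705, 0.3298, 0.1699]
tool_rot: [2.334, 2.097, 0.0]
contact_force: [-0.8, 0.0, -3.4]
opening: 0.0261
```

```bash
python3 chk.py .4705 .3300 .1665
```

```text
30.65 [0.4705 0.3298 0.1699] yaw_y -6.1 tilt 0.23 F [-0.8  0.  -3.4] op 0.0261 q6 0.59
delta tool [ 0.0002 -0.      0.0034]
```

>>> move_arm(
  deltas=[-0.6, 0, 0, 0.001, 0, -0.6, 0, 0, 0.002, 0, -0.6, 0, 0, 0.003, 0, -0.6, 0, 0, 0.004, 0, -0.6, 0, 0, 0.0045, 0],
)

```text
t: 31.15
tool_pos: [0.4707, 0.3299, 0.1665]
tool_rot: [2.333, 2.097, 0.001]
contact_force: [-4.4, -1.6, 3.4]
opening: 0.0262
```

```bash
python3 chk.py .4705 .3300 .1665
```

```text
31.15 [0.4707 0.3299 0.1665] yaw_y -6.1 tilt 0.24 F [-4.4 -1.6  3.4] op 0.0262 q6 0.59
delta tool [ 0.0001 -0.0002  0.    ]
```

Contact comes at exactly the seat height (TCP .1665). Releasing.

>>> move_arm(
  deltas=[-0.35, 0, 0, 0, 0, -0.1, 0, 0, 0, 0, 0.1, 0, 0, 0, 0, 0.1, 0, 0, -0.01, 0, 0.1, 0, 0, -0.03, 0, 0.3, 0, 0, -0.07, 0, 0.3, 0, 0, -0.11, 0, 0.3, 0, 0, -0.15, 0, 0.3, 0, 0, -0.15, 0, 0.3, 0, 0, -0.15, 0],
)

```text
t: 32.15
tool_pos: [0.4709, 0.3307, 0.3192]
tool_rot: [2.333, 2.097, 0.008]
contact_force: [0.1, -0.6, -1.3]
opening: 0.0556
```

```bash
python3 - <<'E'
from h import *
for _ in range(5): t=get_image('top')
K,E,_=ext('top');o=get_obs();w=get_image('wrist');Kw,Ew,_=ext('wrist',o)
for z in (.127,.129,.131): print(z,'top',circfit(t,K,E,(.469,.332),.092,z),'wrist',circfit(w,Kw,Ew,(.469,.330),.092,z))
print('knob',fit_cap(w,Kw,Ew,(.469,.330),half=45,r=.014,zb=.130,zt=.165,thr=45))
save(w,'w14.png')
# level: full circle PnP-like fit of centre, z, tilt to lid edge in wrist image
from scipy.optimize import least_squares
g=cv2.GaussianBlur(w.astype(np.float32).mean(2),(3,3),0)
def pt(p,r,a):
    n=np.array([p[3],p[4],1]);e1=np.array([np.cos(a),np.sin(a),0]);e1[2]=-(n@e1);return np.array(p[:3])+r*e1
P=[]
for a in np.linspace(0,2*np.pi,180,endpoint=False):
    rr=np.arange(.084,.100,.0004);uv=np.array([proj(Kw,Ew,pt([.469,.330,.129,0,0],r,a)) for r in rr],np.float32)
    v=cv2.remap(g,uv[:,:1],uv[:,1:],cv2.INTER_LINEAR).ravel();d=np.gradient(v);k=np.argmin(d)
    if d[k]<-2: P.append((a,uv[k]))
f=lambda p:np.concatenate([proj(Kw,Ew,pt(p,.092,a))-u for a,u in P])
r=least_squares(f,[.469,.330,.129,0,0],loss='soft_l1',f_scale=.5);print(len(P),r.x.round(4),'rms',np.median(abs(r.fun)))
E
python3 chk.py
```

```text
0.127 top (array([0.4707, 0.3337]), np.float64(0.0918), np.int64(77)) wrist (array([0.4709, 0.3294]), np.float64(0.0921), np.int64(107))
0.129 top (array([0.4708, 0.3331]), np.float64(0.0915), np.int64(82)) wrist (array([0.471 , 0.3298]), np.float64(0.0915), np.int64(107))
0.131 top (array([0.4707, 0.3322]), np.float64(0.0911), np.int64(78)) wrist (array([0.471 , 0.3304]), np.float64(0.0909), np.int64(106))
knob (array([0.4707, 0.3292]), np.float64(491.2))
174 [ 0.4694  0.3297  0.1275 -0.0328  0.0061] rms 0.4986477169579686
32.45 [0.4697 0.33   0.3147] yaw_y -6.1 tilt 0.24 F [-0.5 -0.3  0.2] op 0.0556 q6 0.59
```

The centre (within 2 mm) and height check out. The single-view tilt estimate (0.033) needs checking for bias, so I'll run the same fit on the lid when it lay flat, and on the side camera. No pictures are left to view.

Run:
```python
from h import *
from scipy.optimize import least_squares
def pt(p,r,a):
    e=np.array([np.cos(a),np.sin(a),0]);e[2]=-(p[3]*e[0]+p[4]*e[1]);return np.array(p[:3])+r*e
def tilt(im,K,E,c,r0=.092,fixz=None):
    g=cv2.GaussianBlur(im.astype(np.float32).mean(2),(3,3),0);P=[]
    for a in np.linspace(0,2*np.pi,180,endpoint=False):
        rr=np.arange(r0-.006,r0+.006,.0004);uv=np.array([proj(K,E,pt([*c,0,0],r,a)) for r in rr],np.float32)
        d=np.gradient(cv2.remap(g,uv[:,:1],uv[:,1:],cv2.INTER_LINEAR).ravel());k=np.argmin(d)
        if d[k]<-2: P.append((a,uv[k]))
    f=lambda p:np.concatenate([proj(K,E,pt(p,r0,a))-u for a,u in P])
    r=least_squares(f,[*c,0,0],loss='soft_l1',f_scale=.4);return len(P),r.x.round(4),np.median(abs(r.fun)).round(2)
K,E=pose(np.array([.5551,-.007,.2016,2.333,2.098,.002]));print('table lid wrist',tilt(np.load('w12.npy'),K,E,(.5545,-.0119,.013)))
o=get_obs();w=get_image('wrist');K,E,_=ext('wrist',o);print('now wrist',tilt(w,K,E,(.470,.330,.129)),tilt(w,K,E,(.470,.330,.125)))
K,E,_=ext('side');s0=np.load('side0.npy');s=get_image('side');np.save('s1.npy',s)
print('side before',tilt(s0,K,E,(.5545,-.0105,.013)));print('side now',tilt(s,K,E,(.470,.331,.129)))
```

```text
table lid wrist (180, array([ 0.5545, -0.0123,  0.0113, -0.    ,  0.0016]), np.float64(0.12))
now wrist (172, array([ 0.4702,  0.3296,  0.1272, -0.016 ,  0.0044]), np.float64(0.29)) (171, array([ 0.4702,  0.3302,  0.1264, -0.0145,  0.0255]), np.float64(0.31))
side before (82, array([ 0.5709,  0.0202, -0.0136,  0.0088, -0.0059]), np.float64(0.15))
side now (42, array([0.4852, 0.3777, 0.1034, 0.0124, 0.009 ]), np.float64(0.17))
```

The flat lid on the table read level, at z .0113 against a true .013. Now it reads .127 against a true .129 for a fully seated lid, which is the same bias. A lid propped on its step would read several mm higher, so it is home. Handing in.

```bash
python3 chk.py; python3 -c "
from h import *
t=np.load('top1.npy');a=np.load('top0.npy');K,E,_=ext('top');n=get_image('top')
print('jar',circfit(a,K,E,(.4507,-.2396),.033,.072),circfit(n,K,E,(.4507,-.2396),.033,.072))
print(order.finish_job())"
```

```text
32.55 [0.4699 0.3302 0.3153] yaw_y -6.1 tilt 0.23 F [-0.3 -0.2  0.7] op 0.0554 q6 0.59
jar (array([ 0.4507, -0.2396]), np.float64(0.0322), np.int64(114)) (array([ 0.4508, -0.2396]), np.float64(0.0321), np.int64(112))
the job is handed in; nothing more can be done
None
```

The drum is filled and the lid is on; I handed the job in at about 32.6 s. The three amber bottles went into places 300, 120 and 240, each lowered until it touched the floor and then released. I set the lid down the same way.

**Bottles:** the picture before the lid went on showed all seven upright, one in the middle and six round it.

**Lid:**
- It met the rim at the height expected for a fully seated lid.
- The wrist and top cameras put its centre within about 2 mm of the drum's.
- Its measured height, less the bias seen when it lay flat on the table, also matches seated.

**Bystanders:** the jar is unmoved in the top image. I did not measure the probe and thermometer; the gripper stayed well above both.

**Checks that were weak or failed:**
- The lid's tilt was poorly measured. Fits of its edge in the wrist images gave 0.015 to 0.033 rad (limit 0.035). I take it as level because its height matches seated, and a lid propped on its step would read higher.
- The side camera fits were unusable: they put the lid 20 mm or more off even where its place was known.
- I tried to view a picture after seating the lid, but the 12-picture limit was reached, so nobody has looked at the final state by eye.

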